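# Load a milling jar on the sprung jar lift and press it down until the bolt catches

## Task

Stand the steel milling jar upright in the middle of the sprung platform of the jar lift and set its lid squarely on it. Then press the covered jar down to the bottom of the platform's travel and hold it there until the side bolt has crept fully in over the platform's edge, and let go so that the bolt alone keeps the platform down. Never tip the jar over, and leave everything else on the bench where it is.

Things in the scene. Friction and masses are not known exactly. Their poses are not given: they have to be found in the camera images.
- jar: Open steel milling jar, a plain cylinder 60 mm in outside diameter, 50 mm high, wall about 10 mm, 0.34 to 0.62 kg, standing upright and loose on the bench. Origin: centre of its underside, z up.
- lid: Loose steel jar lid lying flat, right way up: a disc 66 mm in diameter and 12 mm thick with a flat underside (no spigot), and a round button 25 mm in diameter and 14 mm high on top (26 mm in all); 0.1 kg. Origin: centre of its underside, z up. On the jar its origin is 50 mm above the jar's. It and the jar may have changed places.
- lift: Jar lift, fixed to the bench: a grey open-topped square housing 126 x 126 mm, 50 mm high, with a base flange 150 mm along its x, and on its -y side an aluminium bolt block 40 mm wide, reaching from 63 to 97 mm from the centre and 78 mm high, the bolt's black knob standing out beyond it to 136 mm. Origin: centre of the housing on the bench; z up; turned up to 0.4 rad about z.
- platform_top (a point): Centre of the top face of the lift's platform, a flat steel plate 110 x 110 mm (30 mm thick) with a dark round pad 80 mm across in its middle; top face 80 mm above the bench when up. It moves straight down without tilting.
- platform (a joint): How far the platform has sunk, m: 0 up, 0.024 on its bottom stop. Sprung upward: 3.5 N starts it down, about 12 N in all (weight of jar and lid included) holds it on the stop; jar and lid alone sink it 1 to 12 mm. The bolt can pass over the edge only when it has sunk more than 0.020; caught, it rests at about 0.020.
- catch (a joint): How far the spring bolt has moved in towards the platform's centre (lift +y), m: 0 held back by the platform's side, about 0.0105 fully in. It is damped: once the platform is pressed below 0.020 it creeps in by itself in about 0.7 s. It covers the 10 mm of platform along the middle of the -y edge, 60 to 70 mm above the bench, so a jar standing off-centre towards it by over 14 mm blocks it.
- catch_nose (a point): Centre of the bolt's nose face, a steel bar 22 mm wide and 10 mm high, 65 mm above the bench.
- mortar: White porcelain mortar (bowl), 82 mm across, 44 mm high; origin under its centre. Bystander.
- vial: Small cream bottle with white cap, 32 mm across, 68 mm high; origin under its centre. Bystander.
- timer: Square bench timer 62 x 62 x 20 mm; origin under its centre. Bystander.

How it is judged:
By the outcome, as a careful person would: the job done as asked, in the order asked, and still so for the second after the job is handed in, with the robot touching nothing.
It also fails if it takes over 53 s, if anything falls off the work surface, if the arm or the gripper's body presses on something with over 40 N, if the wrist force passes 120 N, or if a joint passes its speed limit or range.

## Robot

A 6-joint arm with a two-finger parallel gripper is mounted at the origin on a cart in front of the work surface, level with it; the furniture and walls round the work are solid. World frame = base frame: x ahead of the robot, y to its left, z up, the work surface at z = 0. Lengths are in mm, angles in rad, forces in N, time in s.
With the tool pointing down it reaches from about 400 to 925 mm from the base axis. Payload 12.5 kg.
Tool frame: the origin (TCP) lies at the very end of the fingers, on their centre line; the grasp point (between the pads) lies 19 mm behind it; z points along the fingers, y is the line along which they close (so a half turn about z gives the same grasp; the last joint's range is limited). The gripper opens to 95 mm and grips with 3 to 60 N. Pads are 20 mm wide; open, the fingers measure 119 mm over their backs; the gripper's body (75 mm by 180 mm) begins 59 mm behind the grasp point.
Start: joints at [-0.106, 0.491, 1.559, -0, 1.092, -0.106], TCP at [625.017, 0.021, 214.661] pointing down, gripper open.
Joint ranges: [-3.1, 3.1], [-0.84, 2.19], [0.05, 2.79], [-1.13, 4.28], [0.06, 2.93], [-2.69, 2.69]. Speed limits (rad/s): [2.22, 2.22, 2.79, 3.14, 3.14, 3.14].

## Interface

Orientations are given as [roll, pitch, yaw] about the fixed x, y, z axes, in that order (R = Rz(yaw) Ry(pitch) Rx(roll)).
In Python, from cell import env gives the robot as it stands.
- The arm moves only by the tool shift_gripper, called after ">>>" in YAML: its name, and indented under it one key for each argument. Schema: {"type":"object","properties":{"ticks":{"type":"string"},"only":{"type":"string"},"quiet":{"type":"boolean"},"lines":{"type":"string"}},"required":["ticks"],"additionalProperties":false}. ticks is a string of 1 to 5 rows, parted by semicolons, with the numbers parted by commas; each row has 5 numbers: dx, dy, dz in fractions of the full range, 1 being 500 mm, then a turn about the tool's z in shares of pi rad (1.0 is pi rad), then the opening from 0.0 (shut) to 1.0 (fully open); each row is the pose to reach, as a shift and turn from the pose commanded when the call began, along the tool's axes at that moment; what a row does not reach only later rows make up. A row lasts 1/12 s, in which the tool goes at most 41.7 mm and 0.125 rad, less where a joint would pass 70% of its speed; a pose out of reach is approached as far as the arm can. The fingers move at their own pace and stop on an object; the grip force is fixed at half the most. Time passes only in rows, so rows that do not move let the fingers close. The tool returns the time, the measured TCP pose, the force, the opening and the grip force at its end. only (a regular expression) keeps the lines of the reply that match it, lines (a string "A,B") keeps lines A to B, and quiet returns only ok. A shift or turn number past 1, either way, is cut back to 1. Input that does not fit is refused with a message, and nothing moves.
- env.state(): the state, without advancing time (a new reading comes with each control period).
- env.read_camera(name): name is "scene" or "side" or "wrist"; returns (picture, depth): 384x512x3 uint8, red, green, blue; 384x512 float32, mm along the optical axis (not along the pixel's ray), 0 where there is no reading.
- env.camera_info(name): a dict with "vertical_fov" (degrees; the focal length in pixels is half the picture's height over the tangent of half this angle, whatever the lens; pixels are square), "cx", "cy" (the principal point, pixels), "dist_coeffs" ([k1, k2, p1, p2, k3] as OpenCV has them; the pictures are not rectified), "origin" and "attitude" of the camera in the world. Camera axes: x right, y down, z forward; pixel columns grow to the right and rows downward; lengths in mm; the calibration is good to about 2 mm. A picture is of the moment at which its call begins: read the wrist's pose just before it. camera_info takes no time and is no camera call; for the wrist camera it gives the pose at the moment of the call.
- env.job_done(): hands the job in; it is judged then, once.
The state is a dict: "t": time; "joints": joint angles; "qvel": joint speeds; "tau": joint torques, N m; "eef_pos": TCP position; "tcp_rot": TCP orientation; "ft_force": force on the tool from outside, world axes, zero at the start; "moment": the same for the moment, N m; "opening": opening from 0.0 (shut) to 1.0 (fully open); "grip_force": force on a finger pad.
Only numpy, scipy, OpenCV 4.12 (cv2) and the standard library are available. Lean on these libraries where they do the work, as an engineer would, in place of code of your own. Each camera call takes 0.05 s, during which the arm holds its last target. There are 200 camera calls.

## Working session

There is one attempt and no reset: what is moved stays moved. The work goes in short steps, Python scripts to look and compute and a tool call to move; the robot and the scene stay as the last step left them, time stands still between calls to the robot, and variables do not carry over. Pictures are saved under pics/ and viewed, at most 10 in all, crops included, and the job is handed in when it is done.

```bash
ls; mkdir -p pics; cat > h.py <<'E'
import numpy as np, cv2
from cell import env
from scipy.spatial.transform import Rotation as R
def cam(n):
    i=env.camera_info(n); p,d=env.read_camera(n)
    return i,p,d
def K(i,p):
    f=p.shape[0]/2/np.tan(np.radians(i["vertical_fov"])/2)
    return np.array([[f,0,i["cx"]],[0,f,i["cy"]],[0,0,1.]])
def rot(a):
    a=np.array(a,float)
    return a if a.shape==(3,3) else R.from_euler('xyz',a).as_matrix()
def rays(i,p,uv):
    u=cv2.undistortPoints(np.array(uv,float).reshape(-1,1,2),K(i,p),np.array(i["dist_coeffs"],float)).reshape(-1,2)
    return np.c_[u,np.ones(len(u))]@rot(i["attitude"]).T
def plane(i,p,uv,z):
    r=rays(i,p,uv); o=np.array(i["origin"],float)
    return o+r*((z-o[2])/r[:,2])[:,None]
def cloud(i,p,d):
    h,w=d.shape; v,u=np.mgrid[:h,:w]
    r=rays(i,p,np.c_[u.ravel(),v.ravel()])
    return (np.array(i["origin"])+r*d.reshape(-1,1)).reshape(h,w,3)
def save(n,p): cv2.imwrite(f"pics/{n}.png",p[:,:,::-1])
E
python3 - <<'E'
from h import *
for n in("scene","side","wrist"):
    i,p,d=cam(n); print(n,i); save(n+"0",p); np.savez(f"{n}0.npz",p=p,d=d)
a=[cv2.imread(f"pics/{n}0.png") for n in("scene","side","wrist")]
print(env.state())
E
```

```text
cell.py
pics
scene {'vertical_fov': 42.94020971306967, 'cx': 261.6530386020689, 'cy': 187.5851824522978, 'dist_coeffs': array([0.07195352, 0.        , 0.        , 0.        , 0.        ]), 'origin': array([ -64.84470984, -956.96127405, 1082.05357387]), 'attitude': array([-2.25206461,  0.00588579, -0.53746501])}
side {'vertical_fov': 42.832088073412855, 'cx': 257.81192671026423, 'cy': 189.35910164363463, 'dist_coeffs': array([-0.18413621,  0.        ,  0.        ,  0.        ,  0.        ]), 'origin': array([ -29.36901364, 1228.6081755 ,  744.04880969]), 'attitude': array([-2.04489441, -0.01484937, -2.63787341])}
wrist {'vertical_fov': 67.4853686513879, 'cx': 253.03365900347296, 'cy': 192.6861781169284, 'dist_coeffs': array([0.00802791, 0.        , 0.        , 0.        , 0.        ]), 'origin': array([624.93064048,  79.18974995, 383.28100855]), 'attitude': array([ 2.85676385e+00,  1.56898521e-03, -3.03287746e-04])}
{'t': 0.15, 'joints': array([-1.05607225e-01,  4.91427890e-01,  1.55930920e+00, -3.53533316e-05,
        1.09167737e+00, -1.05638261e-01]), 'qvel': array([-0.000651  , -0.00069054, -0.00036807,  0.0006384 , -0.00029354,
        0.00035711]), 'tau': array([ 3.16444048e-04, -6.12899423e+01, -2.58276522e+01,  6.91918633e-02,
        4.73701756e-02, -5.07232733e-05]), 'eef_pos': array([6.24828614e+02, 2.77978441e-02, 2.14191849e+02]), 'tcp_rot': array([-3.14077212e+00, -5.54685720e-05,  1.57084365e+00]), 'ft_force': array([-0.70854462, -0.83345698,  0.41667325]), 'moment': array([-0.02636207,  0.02168192, -0.02416187]), 'grip_force': 0.0, 'opening': 1.0030184235724446}
```

View pics/scene0.png

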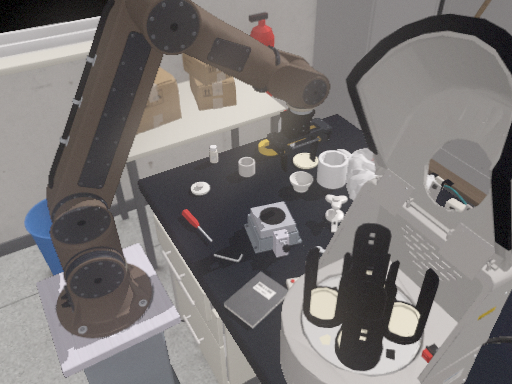

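View pics/side0.png

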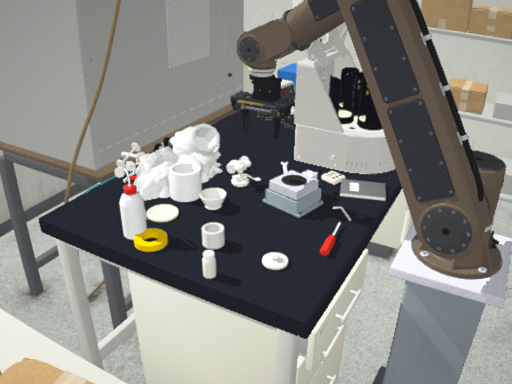

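View pics/wrist0.png

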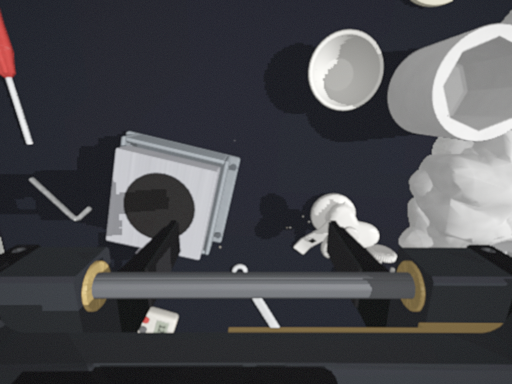

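The scene view shows the lift at (273,225), the jar at (247,167), the lid at (201,188), the vial at (214,155) and the mortar at (301,183). The side view has the jar at (213,236), the lid at (275,261) and the lift at (293,190). The wrist view shows the platform pad at (159,206). The jar and lid are outside the wrist view.

```bash
python3 - <<'E'
from h import *
for n,pts in(("scene",dict(jar=(247,167),lid=(201,188),lift=(273,216),vial=(214,155))),("side",dict(jar=(213,236),lid=(275,261),lift=(293,183),vial=(209,265)))):
    z=np.load(n+"0.npz");p,d=z["p"],z["d"];i=env.camera_info(n);c=cloud(i,p,d)
    for k,(u,v) in pts.items():
        w=c[v-25:v+26,u-30:u+31].reshape(-1,3)
        g=p[v-25:v+26,u-30:u+31].reshape(-1,3).min(1)
        if k=="lift": 
            ok=(g<60)&(w[:,2]>60)
        else: ok=(g>90)&(w[:,2]>4)
        s=w[ok]
        # nearest to center cluster
        s=s[np.linalg.norm(s[:,:2]-c[v,u,:2],axis=1)<60]
        h=np.percentile(s[:,2],97); t=s[s[:,2]>h-5] 
        print(n,k,len(s),"h",h.round(1),"top mean",t.mean(0).round(1),"mid",((t.max(0)+t.min(0))/2).round(1),"all ext",s.min(0).round(),s.max(0).round())
i=env.camera_info("wrist");z=np.load("wrist0.npz");c=cloud(i,z["p"],z["d"])
print(c[206,159],c[206,115],c[170,190],c[75,340])
# lift orientation: platform top pts
p=z["p"]
m=(c[...,2]>72)&(c[...,2]<86)&(np.arange(512)[None]<260)&(np.arange(384)[:,None]<262)
pts=c[m][:,:2].astype(np.float32);print(len(pts),cv2.minAreaRect(pts),c[m][:,2].mean())
dk=(p.max(2)<50)&m;q=c[dk];print("pad",len(q),q.mean(0),(q.max(0)+q.min(0))/2,q.min(0),q.max(0))
E
```

```text
scene jar 288 h 53.1 top mean [609.9 291.9  51. ] mid [609.9 292.7  52.2] all ext [579. 261.   5.] [639. 326.  56.]
scene lid 208 h 27.6 top mean [421.1 291.8  26.4] mid [420.5 292.8  26.7] all ext [388. 256.   4.] [454. 332.  30.]
scene lift 97 h 85.6 top mean [507.6 -18.5  82.9] mid [512.9 -25.6  83.7] all ext [483. -56.  77.] [544.   5.  87.]
scene vial 150 h 71.8 top mean [538.1 418.5  70.1] mid [537.7 418.   70.6] all ext [521. 397.   4.] [565. 436.  74.]
side jar 481 h 49.2 top mean [609.  300.2  47.4] mid [611.4 299.7  48.3] all ext [581. 269.   4.] [641. 333.  52.]
side lid 326 h 23.4 top mean [422.9 296.8  22. ] mid [423.3 293.8  22. ] all ext [390. 263.   4.] [455. 329.  26.]
side lift 162 h 82.2 top mean [520.2 -24.5  79.1] mid [519.3 -24.6  80.5] all ext [482. -59.  74.] [559.   8.  84.]
side vial 313 h 66.8 top mean [537.8 424.1  65.1] mid [539.2 422.3  65.2] all ext [523. 409.   5.] [554. 441.  68.]
[519.66720728 -25.13517412  79.92441072] [470.62814914 -25.20369605  79.70552027] [556.23149009  15.27795965  77.68770475] [729.82040265 117.94436386   8.1565186 ]
8518 ((518.3661499023438, -31.418975830078125), (120.79266357421875, 111.01410675048828), 76.5911865234375) 79.27599645158261
pad 1170 [509.1744427  -21.22470352  79.64097934] [518.81526146 -25.64439012  79.27411944] [480.86831194 -61.74833584  76.63967748] [556.76221097  10.4595556   81.90856141]
```

The coarse positions are jar (610,296), lid (422,293) and pad (519,-25). Next I'll bring the wrist camera over the lift to get its centre and yaw accurately.

The manual's scale: shifts go in shares of 500 mm and turns go in shares of pi rad. Converting my numbers, -105 mm / 500 = -0.21, -80 mm / 500 = -0.16.

>>> shift_gripper:
  ticks: "-0.07,-0.08,0,0,1;-0.12,-0.16,0,0,1;-0.16,-0.21,0,0,1;-0.16,-0.21,0,0,1;-0.16,-0.21,0,0,1"

```text
t: 0.57
eef_pos: [518.6, -81.2, 215.0]
tcp_rot: [-3.142, 0.0, 1.568]
ft_force: [-0.2, 1.1, -0.4]
opening: 0.998
grip_force: 0.0Traceback (most recent call last):
```

```bash
cat > lift.py <<'E'
from h import *
import sys
i,p,d=cam("wrist"); save(sys.argv[1],p); c=cloud(i,p,d)
m=((np.abs(c[...,2]-80)<8)&(np.hypot(c[...,0]-519,c[...,1]+25)<60)&(p.max(2)<50)).astype(np.uint8)
m=cv2.morphologyEx(m,cv2.MORPH_OPEN,np.ones((3,3),np.uint8))
cs,_=cv2.findContours(m,cv2.RETR_EXTERNAL,cv2.CHAIN_APPROX_NONE);k=max(cs,key=cv2.contourArea)
w=plane(i,p,k[:,0],80)[:,:2]
print("pad circle",cv2.minEnclosingCircle(w.astype(np.float32)),"ellipse",cv2.fitEllipse(w.astype(np.float32)), "z",np.median(c[m>0][:,2]))
m=((np.abs(c[...,2]-80)<8)&(np.hypot(c[...,0]-519,c[...,1]+25)<90)).astype(np.uint8)
cs,_=cv2.findContours(m,cv2.RETR_EXTERNAL,cv2.CHAIN_APPROX_NONE);k=max(cs,key=cv2.contourArea)
print("plate",cv2.minAreaRect(plane(i,p,k[:,0],80)[:,:2].astype(np.float32)))
E
python3 lift.py wrist1
```

```text
  File "lift.py", line 6, in <module>
    cs,_=cv2.findContours(m,cv2.RETR_EXTERNAL,cv2.CHAIN_APPROX_NONE);k=max(cs,key=cv2.contourArea)
                                                                       ~~~^^^^^^^^^^^^^^^^^^^^^^^^
ValueError: max() iterable argument is empty
```

View pics/wrist1.png

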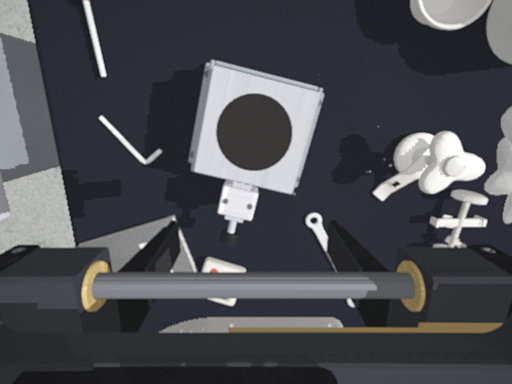

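The pad is fully visible at (254,132), with the bolt block at (238,200), so my dark mask must be off. I'll check the values there.

```bash
python3 - <<'E'
from h import *
i,p,d=cam("wrist"); c=cloud(i,p,d); np.savez("w1.npz",p=p,d=d)
print(i["origin"],i["attitude"],p[132,254],d[132,254],c[132,254],c[100,300],c[128,180],c[135,200],p[100,300],p[135,200])
g=p.max(2)
m=((g<70)*255).astype(np.uint8); n,l,s,ce=cv2.connectedComponentsWithStats(m)
k=l[132,254];print(s[k],ce[k])
cs,_=cv2.findContours((l==k).astype(np.uint8),cv2.RETR_EXTERNAL,cv2.CHAIN_APPROX_NONE)
w=plane(i,p,cs[0][:,0],80)[:,:2].astype(np.float32)
print("pad",cv2.minEnclosingCircle(w),cv2.fitEllipse(w))
m=(g>170).astype(np.uint8); m[l==k]=1
n,l2=cv2.connectedComponents(cv2.morphologyEx(m,cv2.MORPH_OPEN,np.ones((5,5),np.uint8)));k2=l2[132,254]
cs,_=cv2.findContours((l2==k2).astype(np.uint8),cv2.RETR_EXTERNAL,cv2.CHAIN_APPROX_NONE)
w=plane(i,p,max(cs,key=len)[:,0],80)[:,:2].astype(np.float32);print("plate",cv2.minAreaRect(w))
print("block dir", plane(i,p,[(238,200)],78))
E
```

```text
[519.94492062  -1.3372657  384.20624663] [ 2.85656806e+00 -2.60671066e-04 -2.06504093e-03] [59 57 58] 299.62283 [520.98283142 -24.90071947  78.89061596] [567.43040486   6.68001185  79.31519829] [424.46553174 -25.75365404  -0.73413084] [464.75568481 -27.78057244  79.96312665] [213 214 219] [210 211 215]
[ 216   95   74   76 4343] [252.30462814 132.25489293]
pad ((519.1505737304688, -26.55636978149414), 38.4555778503418) ((519.2150268554688, -26.449142456054688), (75.27611541748047, 75.9786376953125), 2.1419239044189453)
plate ((514.7617797851562, -56.196205139160156), (169.14515686035156, 113.4754638671875), 76.4981918334961)
block dir [[503.00805687 -99.54412554  78.        ]]
```

The pad centre is (519.2,-26) with lift yaw about -0.235. Now I'll look at the jar and lid.

In the tool's units: 200 mm / 500 = 0.4, 160 mm / 500 = 0.32.

>>> shift_gripper:
  ticks: "0.08,0,0,0,1;0.16,0,0,0,1;0.24,0,0,0,1;0.32,0,0,0,1;0.4,0,0,0,1"

```text
t: 1.08
eef_pos: [520.5, 123.1, 214.4]
tcp_rot: [3.141, -0.0, 1.572]
ft_force: [1.7, -0.8, -1.0]
opening: 0.999
grip_force: 0.0
```

>>> shift_gripper:
  ticks: "0.08,0,0,0,1;0.16,0,0,0,1;0.16,0,0,0,1;0.16,0,0,0,1"

```text
t: 1.42
eef_pos: [520.0, 203.1, 214.1]
tcp_rot: [-3.141, 0.0, 1.576]
ft_force: [-0.7, -0.4, 0.4]
opening: 0.997
grip_force: 0.0
```

```bash
cat > jl.py <<'E'
from h import *
i,p,d=cam("wrist"); save("wrist2",p); c=cloud(i,p,d); g=p.max(2); print(env.state()["eef_pos"])
for k,x,y,ht,R0 in(("jar",610,296,50,30),("lid",422,293,12,33)):
    m=((np.abs(c[...,2]-ht)<(5 if k=="jar" else 22))&(c[...,2]>4)&(np.hypot(c[...,0]-x,c[...,1]-y)<48)).astype(np.uint8)
    print(k,"n",m.sum(),"z med/95",np.median(c[m>0][:,2]),np.percentile(c[m>0][:,2],95))
    cs,_=cv2.findContours(m,cv2.RETR_EXTERNAL,cv2.CHAIN_APPROX_NONE);q=max(cs,key=cv2.contourArea)
    w=plane(i,p,q[:,0],ht)[:,:2].astype(np.float32)
    print(cv2.boundingRect(q),"circ",cv2.minEnclosingCircle(w),"ell",cv2.fitEllipse(w))
    if k=="lid":
        b=c[(c[...,2]>19)&(np.hypot(c[...,0]-x,c[...,1]-y)<40)]; print("button",b.mean(0),b.min(0),b.max(0))
E
python3 jl.py
```

```text
[520.11659255 201.58281002 214.12073485]
jar n 1061 z med/95 48.802024636151316 50.182616683299784
(307, 68, 55, 57) circ ((608.323486328125, 295.0570373535156), 29.942838668823242) ell ((608.4129028320312, 295.13226318359375), (58.4015007019043, 58.92679214477539), 88.17196655273438)
lid n 2371 z med/95 10.770937369742967 24.083740960921006
(146, 71, 55, 56) circ ((421.0341491699219, 292.1746826171875), 33.13473129272461) ell ((420.8638916015625, 292.2230529785156), (64.1926498413086, 65.16978454589844), 87.99786376953125)
button [420.49778363 292.39937035  23.5570875 ] [408.25007282 279.95074136  19.61462406] [432.39927761 303.7724656   26.32851176]
```

View pics/wrist2.png

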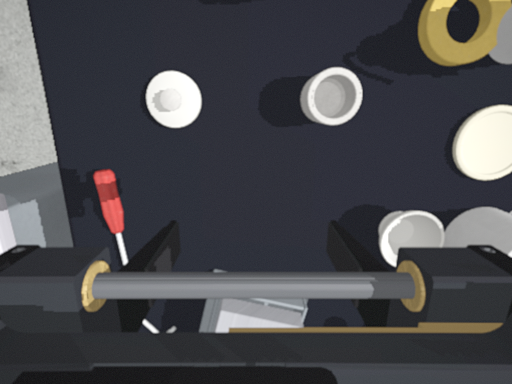

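The jar is at pixel (334,96), world (608.4,295.1). The lid is at (173,99), world (420.8,292.2), button up. I'll grasp the jar first.

In the tool's units: 100 mm / 500 = 0.2, 88.5 mm / 500 = 0.177.

>>> shift_gripper:
  ticks: "0.048,0.044,0.05,0,1;0.096,0.088,0.1,0,1;0.144,0.132,0.15,0,1;0.19,0.177,0.2,0,1;0.19,0.177,0.2,0,1"

```text
t: 1.88
eef_pos: [609.9, 296.3, 107.9]
tcp_rot: [-3.136, 0.002, 1.571]
ft_force: [-1.1, -0.6, -0.3]
opening: 1.0
grip_force: 0.0
```

>>> shift_gripper:
  ticks: "0,0,0.06,0,1;0,0,0.12,0,1;0,0,0.17,0,1;0,0,0.204,0,1;0,0,0.204,0,1"

```text
t: 2.3
eef_pos: [607.3, 293.1, 9.1]
tcp_rot: [-3.136, 0.002, 1.569]
ft_force: [0.0, 0.6, 0.1]
opening: 0.998
grip_force: 0.0
```

>>> shift_gripper:
  ticks: "0,0,0,0,0.5;0,0,0,0,0.5;0,0,0,0,0.5;0,0,0,0,0.5;0,0,0,0,0.5"

```text
t: 2.72
eef_pos: [609.0, 295.1, 13.8]
tcp_rot: [3.14, -0.001, 1.571]
ft_force: [1.0, 0.1, 0.4]
opening: 0.708
grip_force: 0.0
```

>>> shift_gripper:
  ticks: "0,0,0,0,0;0,0,0,0,0;0,0,0,0,0;0,0,0,0,0;0,0,0,0,0"

```text
t: 3.13
eef_pos: [608.8, 295.1, 13.4]
tcp_rot: [3.141, -0.0, 1.571]
ft_force: [-1.1, -1.1, 5.8]
opening: 0.624
grip_force: 30.0
```

>>> shift_gripper:
  ticks: "0,0,-0.02,0,0;0,0,-0.08,0,0;0,0,-0.16,0,0;0,0,-0.22,0,0;0,0,-0.22,0,0"

```text
t: 3.55
eef_pos: [610.7, 296.0, 129.5]
tcp_rot: [3.133, -0.003, 1.571]
ft_force: [0.3, 0.1, -3.2]
opening: 0.629
grip_force: 30.0
```

```bash
python3 -c "
from h import *
print(*[env.state()['eef_pos'].round(1) for _ in range(3)])"
```

```text
[610.7 296.  129.5] [610.7 296.  129.5] [610.7 296.  129.5]
```

In the tool's units: -177 mm / 500 = -0.354, -140 mm / 500 = -0.28.

>>> shift_gripper:
  ticks: "-0.06,-0.018,0,0,0;-0.132,-0.038,0,0,0;-0.206,-0.058,0,0,0;-0.28,-0.078,0,0,0;-0.354,-0.0986,0,0,0"

```text
t: 3.97
eef_pos: [558.0, 116.6, 122.3]
tcp_rot: [-3.141, 0.0, 1.571]
ft_force: [1.1, -0.6, -4.4]
opening: 0.627
grip_force: 30.0
```

>>> shift_gripper:
  ticks: "-0.072,-0.02,0,0,0;-0.144,-0.04,0,0,0;-0.216,-0.06,0,0,0;-0.264,-0.074,0,0,0;-0.288,-0.08,0,0,0"

```text
t: 4.38
eef_pos: [517.9, -28.4, 122.4]
tcp_rot: [-3.14, 0.0, 1.569]
ft_force: [0.6, 0.1, -3.4]
opening: 0.626
grip_force: 30.0
```

>>> shift_gripper:
  ticks: "0,0,0,0,0;0,0,0,0,0;0,0,0.02,0,0;0,0,0.04,0,0;0,0,0.04,0,0"

```text
t: 4.8
eef_pos: [518.4, -24.8, 100.3]
tcp_rot: [-3.138, -0.001, 1.572]
ft_force: [-0.5, -0.5, -3.5]
opening: 0.625
grip_force: 30.0
```

```bash
python3 - <<'E'
from h import *
for n in ("side",):
    i,p,d=cam(n); save("side1",p)
    q=p[130:250,220:370]; cv2.imwrite("pics/c1.png",cv2.resize(q,None,fx=4,fy=4)[:,:,::-1])
print(env.state()["eef_pos"],env.state()["tcp_rot"])
E
```

```text
[518.64452133 -24.94627372 101.09910477] [-3.13888565e+00 -5.56264956e-04  1.57211293e+00]
```

View pics/c1.png

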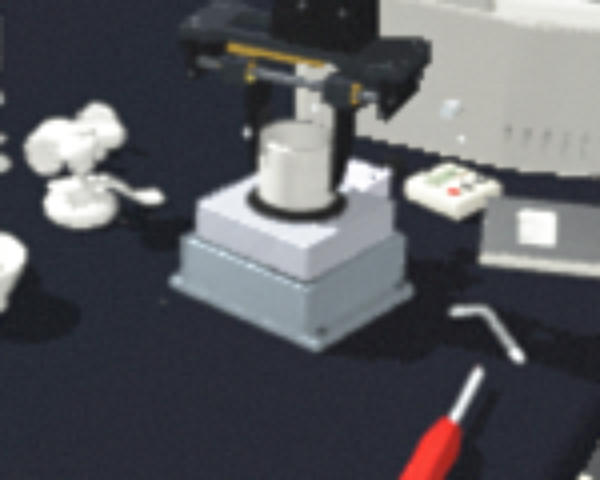

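The crop shows the jar hanging upright just over the dark pad, at crop pixel (295,170). Lower and release.

In the tool's units: 11.5 mm / 500 = 0.023, 9 mm / 500 = 0.018.

>>> shift_gripper:
  ticks: "0,0,0.01,0,0;0,0,0.018,0,0;0,0,0.023,0,0;0,0,0.023,0,0;0,0,0.023,0,0"

```text
t: 5.27
eef_pos: [519.4, -25.9, 91.2]
tcp_rot: [3.141, -0.0, 1.571]
ft_force: [-0.6, 1.8, -0.1]
opening: 0.625
grip_force: 30.0
```

>>> shift_gripper:
  ticks: "0,0,0,0,0.75;0,0,0,0,0.75;0,0,0,0,1;0,0,0,0,1;0,0,0,0,1"

```text
t: 5.68
eef_pos: [519.3, -26.1, 91.3]
tcp_rot: [3.141, 0.0, 1.571]
ft_force: [-0.0, -0.9, 0.0]
opening: 0.902
grip_force: 0.0
```

>>> shift_gripper:
  ticks: "0,0,0,0,1;0,0,-0.04,0,1;0,0,-0.12,0,1;0,0,-0.2,0,1;0,0,-0.24,0,1"

```text
t: 6.1
eef_pos: [520.1, -26.1, 215.2]
tcp_rot: [3.137, 0.001, 1.571]
ft_force: [-0.7, 0.1, 0.4]
opening: 1.004
grip_force: 0.0
```

Check where the jar stands relative to the pad.

In the tool's units: -55 mm / 500 = -0.11, -35 mm / 500 = -0.07.

>>> shift_gripper:
  ticks: "-0.07,0,0,0,1;-0.11,0,0,0,1;-0.11,0,0,0,1;-0.11,0,0,0,1"

```text
t: 6.43
eef_pos: [519.0, -81.5, 211.1]
tcp_rot: [-3.142, -0.0, 1.569]
ft_force: [0.3, 0.1, -0.8]
opening: 1.0
grip_force: 0.0
```

```bash
python3 - <<'E'
from h import *
i,p,d=cam("wrist"); save("wrist3",p); c=cloud(i,p,d); print(env.state()["eef_pos"])
near=np.hypot(c[...,0]-519,c[...,1]+26)<50
m=(near&(c[...,2]>115)&(c[...,2]<140)).astype(np.uint8); z=np.percentile(c[m>0][:,2],[50,90]);print("rim z",z,m.sum())
cs,_=cv2.findContours(m,cv2.RETR_EXTERNAL,cv2.CHAIN_APPROX_NONE);q=max(cs,key=cv2.contourArea)
w=plane(i,p,q[:,0],z[0])[:,:2].astype(np.float32);print("jar",cv2.minEnclosingCircle(w),cv2.fitEllipse(w),cv2.boundingRect(q))
print("plate z",np.median(c[near&(c[...,2]>70)&(c[...,2]<84)][:,2]))
q=p[30:240,130:390];cv2.imwrite("pics/c2.png",cv2.resize(q,None,fx=2.5,fy=2.5)[:,:,::-1])
E
```

```text
[519.00331061 -80.86240228 210.99929101]
rim z [126.76698737 127.68509565] 1716
jar ((519.5870361328125, -25.481952667236328), 29.839845657348633) ((519.578369140625, -25.467212677001953), (58.776615142822266, 58.98512649536133), 85.4674072265625) (220, 101, 69, 69)
plate z 77.09485264319193
```

View pics/c2.png

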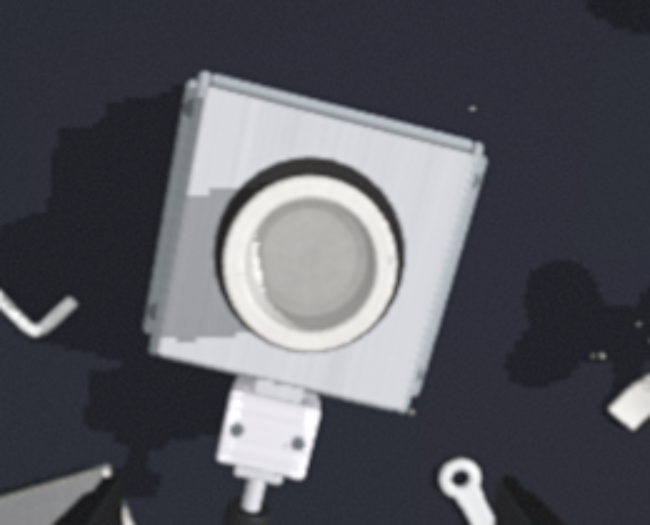

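The jar stands centred on the pad at (519.5,-25.5), clear of the bolt block at crop (270,430), with its rim at about z=127. Next is the lid.

In the tool's units: 190 mm / 500 = 0.38, 152 mm / 500 = 0.304.

>>> shift_gripper:
  ticks: "0.076,-0.02,0,0,0.6;0.152,-0.04,0,0,0.6;0.228,-0.06,0,0,0.6;0.304,-0.08,0,0,0.6;0.38,-0.1,0,0,0.6"

```text
t: 6.9
eef_pos: [468.0, 111.4, 211.0]
tcp_rot: [-3.141, -0.0, 1.571]
ft_force: [1.4, -0.4, 0.1]
opening: 0.704
grip_force: 0.0
```

>>> shift_gripper:
  ticks: "0.076,-0.02,0,0,0.6;0.152,-0.04,0,0,0.6;0.228,-0.06,0,0,0.6;0.304,-0.08,0.02,0,0.6;0.366,-0.0968,0.06,0,0.6"

```text
t: 7.32
eef_pos: [419.8, 295.6, 182.3]
tcp_rot: [3.138, -0.002, 1.572]
ft_force: [1.3, -0.3, -1.1]
opening: 0.605
grip_force: 0.0
```

>>> shift_gripper:
  ticks: "0,0,0.08,0,0.6;0,0,0.16,0,0.6;0,0,0.24,0,0.6;0,0,0.292,0,0.6;0,0,0.292,0,0.6"

```text
t: 7.73
eef_pos: [418.0, 291.6, 30.7]
tcp_rot: [-3.134, 0.004, 1.572]
ft_force: [-0.5, -0.1, -0.2]
opening: 0.6
grip_force: 0.0
```

>>> shift_gripper:
  ticks: "0,0,0,0,0.6;0,0,0.02,0,0.6;0,0,0.034,0,0.6;0,0,0.041,0,0.6;0,0,0.041,0,0.6"

```text
t: 8.15
eef_pos: [420.9, 292.0, 14.7]
tcp_rot: [3.141, -0.0, 1.571]
ft_force: [0.4, -0.2, -0.4]
opening: 0.598
grip_force: 0.0
```

>>> shift_gripper:
  ticks: "0,0,0,0,0.1;0,0,0,0,0.1;0,0,0,0,0.1;0,0,0,0,0.1;0,0,0,0,0.1"

```text
t: 8.57
eef_pos: [420.9, 292.0, 14.8]
tcp_rot: [3.141, -0.0, 1.571]
ft_force: [-0.3, -0.4, 0.1]
opening: 0.306
grip_force: 0.0
```

>>> shift_gripper:
  ticks: "0,0,0,0,0;0,0,0,0,0;0,0,0,0,0;0,0,0,0,0;0,0,0,0,0"

```text
t: 8.98
eef_pos: [420.9, 292.0, 14.8]
tcp_rot: [3.141, -0.0, 1.571]
ft_force: [-0.7, -1.3, 3.1]
opening: 0.252
grip_force: 30.0
```

>>> shift_gripper:
  ticks: "0,0,-0.02,0,0;0,0,-0.08,0,0;0,0,-0.16,0,0;0,0,-0.24,0,0;0,0,-0.32,0,0"

```text
t: 9.4
eef_pos: [420.2, 291.7, 176.9]
tcp_rot: [-3.141, 0.0, 1.571]
ft_force: [1.2, 0.1, -0.5]
opening: 0.252
grip_force: 30.0
```

>>> shift_gripper:
  ticks: "-0.06,0.018,0,0,0;-0.132,0.04,0,0,0;-0.206,0.064,0,0,0;-0.28,0.086,0,0,0;-0.354,0.11,0,0,0"

```text
t: 9.82
eef_pos: [475.6, 113.4, 175.4]
tcp_rot: [3.141, -0.0, 1.571]
ft_force: [1.0, 1.5, -0.9]
opening: 0.254
grip_force: 30.0
```

>>> shift_gripper:
  ticks: "-0.072,0.022,0,0,0;-0.144,0.044,0,0,0;-0.216,0.066,0,0,0;-0.264,0.082,0,0,0;-0.282,0.0872,0,0,0"

```text
t: 10.23
eef_pos: [520.1, -29.1, 175.1]
tcp_rot: [3.141, 0.0, 1.568]
ft_force: [-0.5, 1.0, -1.5]
opening: 0.255
grip_force: 30.0
```

>>> shift_gripper:
  ticks: "0,0,0,0,0;0,0,0.016,0,0;0,0,0.036,0,0;0,0,0.05,0,0;0,0,0.05,0,0"

```text
t: 10.65
eef_pos: [518.3, -24.7, 147.8]
tcp_rot: [-3.139, -0.001, 1.572]
ft_force: [-0.2, 1.0, -0.7]
opening: 0.256
grip_force: 30.0
```

```bash
python3 - <<'E'
from h import *
print(env.state()["eef_pos"])
i,p,d=cam("side"); c=cloud(i,p,d)
near=np.hypot(c[...,0]-519,c[...,1]+26)<45
for a,b in((95,125),(136,148)):
    s=c[near&(c[...,2]>a)&(c[...,2]<b)&(p.min(2)>110)]; print(a,b,len(s),((s.min(0)+s.max(0))/2).round(1),s.min(0).round(1),s.max(0).round(1))
q=p[110:230,220:370]; cv2.imwrite("pics/c3.png",cv2.resize(q,None,fx=4,fy=4)[:,:,::-1])
E
```

```text
[518.33574488 -24.68861045 147.83821341]
95 125 192 [521.8 -16.2 110. ] [492.3 -47.   95.1] [551.2  14.5 124.9]
136 148 148 [520.  -16.1 142. ] [487.1 -48.1 136.1] [553.   15.9 147.8]
```

View pics/c3.png

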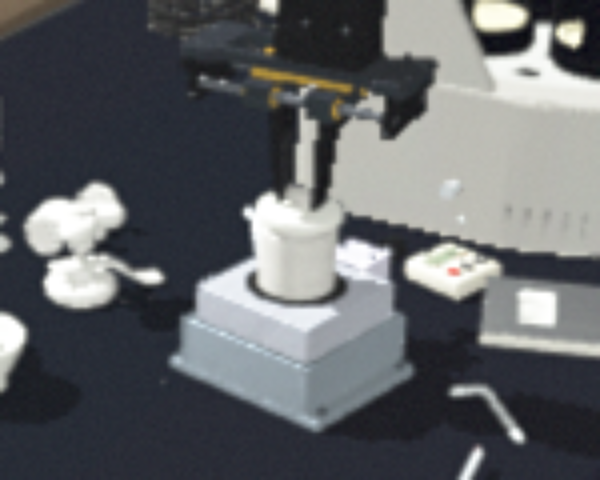

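The lid hangs level and centred over the jar, at crop pixel (298,215). Lower about 8 mm, then release.

In the tool's units: 8.5 mm / 500 = 0.017, 8 mm / 500 = 0.016.

>>> shift_gripper:
  ticks: "0,0,0.006,0,0;0,0,0.012,0,0;0,0,0.016,0,0;0,0,0.017,0,0;0,0,0.017,0,0"

```text
t: 11.12
eef_pos: [519.5, -25.9, 141.2]
tcp_rot: [3.141, -0.0, 1.571]
ft_force: [0.5, 0.5, -0.4]
opening: 0.255
grip_force: 30.0
```

>>> shift_gripper:
  ticks: "0,0,0,0,0;0,0,0,0,0.5;0,0,0,0,0.5;0,0,0,0,0.5;0,0,0,0,0.5"

```text
t: 11.53
eef_pos: [519.4, -26.0, 141.2]
tcp_rot: [3.141, 0.0, 1.571]
ft_force: [-0.7, 0.4, 0.5]
opening: 0.468
grip_force: 0.0
```

>>> shift_gripper:
  ticks: "0,0,0,0,0.5;0,0,-0.03,0,0.5;0,0,-0.06,0,0.5;0,0,-0.06,0,0;0,0,-0.06,0,0"

```text
t: 11.95
eef_pos: [519.6, -26.0, 171.4]
tcp_rot: [3.14, 0.0, 1.571]
ft_force: [0.6, -0.3, -0.1]
opening: 0.41
grip_force: 0.0
```

>>> shift_gripper:
  ticks: "0,0,0,0,0;0,0,0,0,0;0,0,0,0,0;0,0,0,0,0;0,0,0,0,0"

```text
t: 12.37
eef_pos: [519.4, -26.0, 170.8]
tcp_rot: [-3.141, -0.0, 1.571]
ft_force: [0.1, 0.3, 0.7]
opening: 0.068
grip_force: 0.0
```

```bash
python3 - <<'E'
from h import *
i,p,d=cam("side"); c=cloud(i,p,d)
near=np.hypot(c[...,0]-519,c[...,1]+26)<45
for a,b in((90,115),(128,136)):
    s=c[near&(c[...,2]>a)&(c[...,2]<b)&(p.min(2)>110)]; print(a,b,len(s),((s.min(0)+s.max(0))/2).round(1))
q=p[110:230,220:370]; cv2.imwrite("pics/c4.png",cv2.resize(q,None,fx=4,fy=4)[:,:,::-1])
E
```

```text
90 115 146 [521.3  -9.4 102.4]
128 136 81 [522.1 -20.6 132.3]
```

View pics/c4.png

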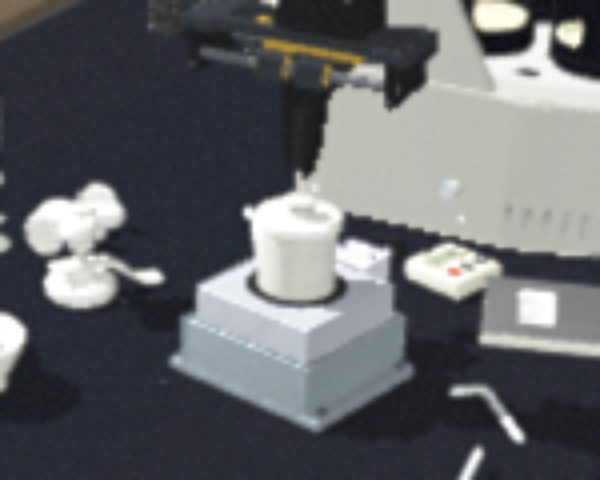

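The lid sits squarely on the jar at crop (298,210), and the gripper is clear and closing. Press down gently.

In the tool's units: 26 mm / 500 = 0.052, 22 mm / 500 = 0.044.

>>> shift_gripper:
  ticks: "0,0,0.016,0,0;0,0,0.028,0,0;0,0,0.036,0,0;0,0,0.044,0,0;0,0,0.052,0,0"

```text
t: 12.83
eef_pos: [519.3, -25.9, 144.7]
tcp_rot: [-3.141, -0.0, 1.571]
ft_force: [-1.2, 0.6, 5.5]
opening: 0.003
grip_force: 2.4
```

>>> shift_gripper:
  ticks: "0,0,0.006,0,0;0,0,0.012,0,0;0,0,0.018,0,0;0,0,0.022,0,0;0,0,0.022,0,0"

```text
t: 13.25
eef_pos: [519.3, -25.9, 134.0]
tcp_rot: [-3.141, -0.0, 1.571]
ft_force: [-2.2, 1.9, 7.6]
opening: 0.007
grip_force: 3.3
```

>>> shift_gripper:
  ticks: "0,0,0.002,0,0;0,0,0.004,0,0;0,0,0.004,0,0;0,0,0.004,0,0;0,0,0.004,0,0"

```text
t: 13.67
eef_pos: [519.4, -25.9, 132.4]
tcp_rot: [3.141, -0.0, 1.571]
ft_force: [-3.0, 0.5, 6.4]
opening: 0.002
grip_force: 3.6
```

In the tool's units: 1.4 mm / 500 = 0.0028, 0.7 mm / 500 = 0.0014.

>>> shift_gripper:
  ticks: "0,0,0.0014,0,0;0,0,0.0028,0,0;0,0,0.0028,0,0;0,0,0.0028,0,0;0,0,0.0028,0,0"

```text
t: 14.08
eef_pos: [519.4, -25.9, 131.1]
tcp_rot: [3.141, 0.0, 1.571]
ft_force: [-2.5, 1.0, 8.5]
opening: 0.004
grip_force: 4.1
```

>>> shift_gripper:
  ticks: "0,0,0,0,0;0,0,0,0,0;0,0,0,0,0;0,0,0,0,0;0,0,0,0,0"

```text
t: 14.5
eef_pos: [519.4, -25.9, 131.1]
tcp_rot: [3.141, -0.0, 1.571]
ft_force: [-2.2, 1.5, 8.5]
opening: 0.003
grip_force: 4.1
```

In the tool's units: 1.3 mm / 500 = 0.0026, 0.7 mm / 500 = 0.0014.

>>> shift_gripper:
  ticks: "0,0,0.0014,0,0;0,0,0.0026,0,0;0,0,0.0026,0,0;0,0,0.0026,0,0;0,0,0.0026,0,0"

```text
t: 14.92
eef_pos: [519.6, -25.9, 130.8]
tcp_rot: [3.14, 0.0, 1.571]
ft_force: [-6.8, 1.6, 20.8]
opening: 0.004
grip_force: 10.6
```

>>> shift_gripper:
  ticks: "0,0,0,0,0;0,0,0,0,0;0,0,0,0,0;0,0,0,0,0;0,0,0,0,0"

```text
t: 15.33
eef_pos: [519.6, -25.9, 130.8]
tcp_rot: [3.14, 0.0, 1.571]
ft_force: [-6.9, 1.3, 20.4]
opening: 0.003
grip_force: 10.6
```

It's on the stop: the force rose to 20 N. Hold a bit longer, ease off slowly and check.

>>> shift_gripper:
  ticks: "0,0,0,0,0;0,0,0,0,0;0,0,0,0,0;0,0,0,0,0;0,0,0,0,0"

```text
t: 15.75
eef_pos: [519.6, -25.9, 130.8]
tcp_rot: [3.14, 0.0, 1.571]
ft_force: [-6.3, 1.1, 21.2]
opening: 0.004
grip_force: 10.6
```

>>> shift_gripper:
  ticks: "0,0,-0.002,0,0;0,0,-0.006,0,0;0,0,-0.01,0,0;0,0,-0.014,0,0;0,0,-0.02,0,0"

```text
t: 16.17
eef_pos: [519.4, -26.0, 139.3]
tcp_rot: [-3.142, 0.0, 1.571]
ft_force: [-0.8, 0.1, 0.8]
opening: 0.003
grip_force: 0.0
```

>>> shift_gripper:
  ticks: "0,0,-0.03,0,0;0,0,-0.08,0,0;0,0,-0.15,0,0;-0.06,0,-0.18,0,0;-0.11,0,-0.18,0,0"

```text
t: 16.58
eef_pos: [520.8, -81.6, 233.1]
tcp_rot: [3.136, 0.002, 1.573]
ft_force: [0.0, -0.4, -0.1]
opening: 0.004
grip_force: 0.0
```

>>> shift_gripper:
  ticks: "0,0,0,0,0;0,0,0,0,0;0,0,0,0,0"

```text
t: 16.83
eef_pos: [519.2, -80.7, 229.0]
tcp_rot: [-3.141, -0.0, 1.57]
ft_force: [-0.4, 0.6, 0.8]
opening: 0.006
grip_force: 0.0
```

```bash
python3 - <<'E'
from h import *
i,p,d=cam("wrist"); c=cloud(i,p,d)
near=np.hypot(c[...,0]-519,c[...,1]+26)<75
for k,a,b,r in(("lid disc",106,122,45),("button",124,150,30)):
    m=near&(c[...,2]>a)&(c[...,2]<b)&(np.hypot(c[...,0]-519,c[...,1]+26)<r);z=np.median(c[m][:,2])
    cs,_=cv2.findContours(m.astype(np.uint8),cv2.RETR_EXTERNAL,cv2.CHAIN_APPROX_NONE);q=max(cs,key=cv2.contourArea)
    print(k,z,cv2.minEnclosingCircle(plane(i,p,q[:,0],z)[:,:2].astype(np.float32)))
print("plate z",np.median(c[near&(c[...,2]>50)&(c[...,2]<72)][:,2]))
q=p[30:240,130:390];cv2.imwrite("pics/c5.png",cv2.resize(q,None,fx=2.5,fy=2.5)[:,:,::-1])
E
```

```text
lid disc 120.05891725167481 ((519.7154541015625, -25.410696029663086), 32.78802490234375)
button 133.0644917621828 ((519.6588745117188, -25.53297233581543), 12.3981294631958)
plate z 59.169895009543666
```

View pics/c5.png

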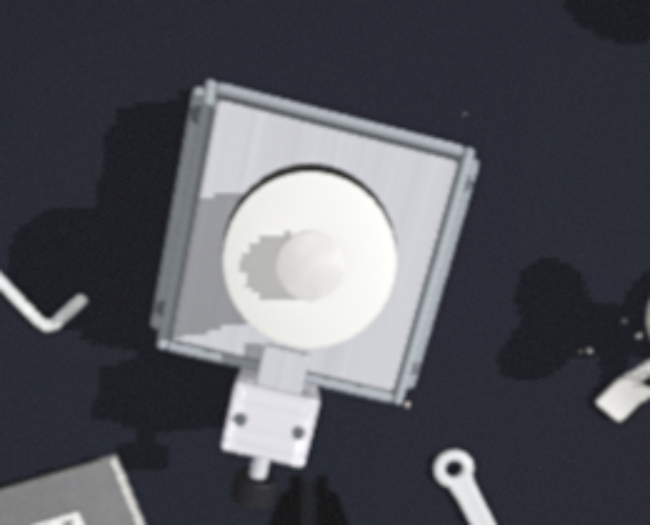

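The bolt's nose at crop (280,368) is fully over the platform edge. The platform is held at z≈59–60, about 20 mm down, and the lid and jar are centred at (519.7,-25.4).

```bash
python3 -c "
from cell import env
print(env.job_done())"
```

```text
the job is handed in; nothing more can be done
None
```

The job is handed in: the jar stands centred on the platform with its lid squarely on, and after release the last picture showed the bolt over the platform's edge, holding it about 20 mm down, with the gripper clear.

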